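# Stack the empty tube tray on the full one without nesting it

### The job

Two identical grey stack-nest tube trays with a pull tab at one end stand on the lab bench: one is full of tubes, one is empty. Set the empty tray gently down on top of the full one, squarely over it and turned so that its pull tab points the opposite way to the full tray's tab: its feet then stand on the ledges at rim height instead of sinking down into the full tray. Leave the full tray, the plain bin and the tube rack where they are.

Things in the scene. Friction and masses are not known exactly. Their poses are not given: they have to be found in the camera images.
- upper_mid (a point): EMPTY grey tray, 54 mm high, 0.16 kg. Top: flat-sided band 150 x 62 mm, from 26 mm above the underside to the rim, the part to grip; below it a trough 104 x 50 mm. Pull tab at rim of +x end, 30 mm wide, 14 mm out. Rim ledges inside: one mid at tab end, two at sides of other end; feet below: two at tab end, one at other. Point: centre, 27 mm above underside; x to the tab, y across, z up.
- lower_mid (a point): FULL tray, 0.42 kg: same tray, sizes and axes as the empty one, tab at +x, white tubes with black caps lying in its trough below the rim; loose on the bench. Point: its centre, 27 mm above its underside. A tray with x opposite to this x stands on its rim ledges, centre 54 mm above this one; one with the same x nests, only 28 mm above.
- bin_mid (a point): Bystander: a plain straight-sided grey open bin, 150 x 62 x 54 mm, without tab, step, feet or ledges. The point is its centre, half-way up; x along its length.
- rack_mid (a point): Bystander: an aluminium tube rack, 48 x 102 mm (x, y), 72 mm high with its capped tubes, standing beyond the trays. The point is its centre, half-way up.
Mind the look-alikes: they are no part of the job. What is shaped like the part that bears upper_mid but brown or purple is not meant.

How it is judged:
By the outcome, as a careful person would: the job done as asked, in the order asked, and still so for the second after the job is handed in, with the robot touching nothing.
It also fails if it takes over 38 s, if anything falls off the work surface, if the arm or the gripper's body presses on something with over 40 N, if the wrist force passes 120 N, or if a joint passes its speed limit or range.

### The arm

A 6-joint arm with a two-finger parallel gripper is mounted at the origin on the work surface. World frame = base frame: x ahead of the robot, y to its left, z up, the work surface at z = 0. Lengths are in mm, angles in rad, forces in N, time in s.
With the tool pointing down it reaches from about 300 to 850 mm from the base axis. Payload 4.2 kg.
Tool frame: the origin (TCP) lies between the finger pads; the fingertips stand robot.tip_extent ahead of it and the grasp point (between the pads) lies 6 mm ahead of it (robot.tip_extent is the distance from the TCP to the fingertips, in mm); z points along the fingers, y is the line along which they close (so a half turn about z gives the same grasp; the last joint's range is limited). The gripper opens to 91 mm and grips with 3 to 60 N. Pads are 32 mm wide; open, the fingers measure 118 mm over their backs; the gripper's body (76 mm by 178 mm) begins 60 mm behind the grasp point.
Start: joints at [1.134, 0.32, 1.565, -0, 1.257, -0.02], TCP at [232.785, 525.789, 217.876] pointing down, gripper open.
Joint ranges: [-3.11, 3.11], [-0.84, 2.01], [0.21, 2.61], [-1.34, 4.49], [0.05, 2.63], [-2.56, 2.56]. Speed limits (rad/s): [2.57, 2.57, 3.14, 3.14, 3.14, 3.14].

### API

Orientations are given as a rotation vector (axis times angle).
In Python, from station import robot, get_image gives the robot as it stands.
- The arm moves only by the shell command python3 -m pendant 'ROWS' [OPENING] [FORCE]. ROWS is JSON, a list of rows, each a list of 2 entries, a list of its own where there are three numbers: the shift along the tool's x, y, z in units of 0.6 m (1.0 is 0.6 m), then the turn, a rotation vector about the tool's x, y, z in units of pi/2 rad (1.0 is pi/2 rad). A call has exactly 10 rows; each row is the pose to reach, as a shift and turn from the pose commanded when the call began, along the tool's axes at that moment; what a row does not reach only later rows make up. A row lasts 1/10 s, in which the tool goes at most 50 mm and 8.59 degrees, less where a joint would pass 70% of its speed; a pose out of reach is approached as far as the arm can. A call with a number of a shift or a turn outside -1 to 1 is refused whole. A call with a gripper value outside its range is refused whole. OPENING is the closure, from -1 (fully open) to 1 (shut), set as the call begins (- or left out, the last holds). The fingers move at their own pace and stop on an object; FORCE is the grip in N (left out, the last holds). Time passes only in rows, so rows that repeat a pose let the fingers close, or fill a call up. It gives the time, the measured TCP pose, the force, the opening and the grip force at its end, in the units of the state.
- robot.sense(): the state, without advancing time (a new reading comes with each control period).
- get_image(name): name is "side" or "top" or "wrist"; returns a dict with "frame" (420x560x3 uint8, red, green, blue), "mtx" (3x3 intrinsics, pixels), "R" (3x3) and "t" (3): a world point X has camera coordinates R X + t; the wrist camera has in their place "tool_from_camera" (4x4, takes a point from camera to tool coordinates, whose origin is the TCP and whose axes are the flange's). Camera axes: x right, y down, z forward; pixel columns grow to the right and rows downward; lengths in mm; the calibration is good to about 2 mm. A picture is of the moment at which its call begins: read the wrist's pose just before it. There is no depth.
- robot.finish_job(): hands the job in; it is judged then, once.
The state is a dict: "t": time; "qpos": joint angles; "joint_vel": joint speeds; "tau": joint torques, N m; "ee_pos": TCP position; "tcp_rot": TCP orientation; "contact_force": force on the tool from outside, world axes, zero at the start; "wrist_torque": the same for the moment, N m; "gripper_width": opening from 0.0 (shut) to 1.0 (fully open); "gripper_force": force on a finger pad.
Only numpy, scipy, OpenCV 4.12 (cv2) and the standard library are available. Lean on these libraries where they do the work, as an engineer would, in place of code of your own. Each camera call takes 0.05 s, during which the arm holds its last target. There are 200 camera calls.

## Working session

There is one attempt and no reset: what is moved stays moved. The work goes in short steps, Python scripts to look and compute and a shell command to move; the robot and the scene stay as the last step left them, time stands still between calls to the robot, and variables do not carry over. Pictures are saved under pics/ and viewed, at most 10 in all, crops included, and the job is handed in when it is done.

```bash
mkdir -p pics; ls; python3 - <<'E'
from station import robot,get_image
import cv2,numpy as np
print(robot.sense(), robot.tip_extent)
for n in("top","side"):
    d=get_image(n); cv2.imwrite(f"pics/{n}0.png",cv2.resize(d["frame"][:,:,::-1],(800,600),interpolation=cv2.INTER_CUBIC))
    print(n,d["mtx"],d["R"],d["t"])
E
```

```text
pics
{'t': 0.0, 'qpos': array([ 1.13398657e+00,  3.20302079e-01,  1.56566438e+00, -2.25991128e-05,
        1.25738166e+00, -1.99763506e-02]), 'joint_vel': array([-0.00053189, -0.00040457,  0.00212729, -0.00167002,  0.00070038,
        0.000827  ]), 'tau': array([ 1.05893843e-03, -4.12481439e+01, -2.31975317e+01,  7.28901615e-02,
        4.59188386e-02, -1.13041083e-04]), 'ee_pos': array([232.58518722, 525.32607162, 217.02011165]), 'tcp_rot': array([-6.49941590e-01, -3.07324054e+00,  2.69318746e-03]), 'contact_force': array([-0.315073  ,  0.29740501,  0.18635212]), 'wrist_torque': array([ 0.020507  , -0.01478062, -0.01204239]), 'gripper_force': 0.0, 'gripper_width': 0.999221512120836} 25.0
top [[435.95563486   0.         277.13617436]
 [  0.         435.95563486 208.43602712]
 [  0.           0.           1.        ]] [[ 0.01982083 -0.9996678   0.01647526]
 [-0.99108058 -0.02181722 -0.13146598]
 [ 0.13178175 -0.01372254 -0.99118377]] [  1.79423324 536.84724884 916.36290713]
side [[440.20540951   0.         269.39916155]
 [  0.         440.20540951 201.49056363]
 [  0.           0.           1.        ]] [[ 0.99346146 -0.11301727 -0.01616877]
 [-0.09796128 -0.77110888 -0.62912215]
 [ 0.05863379  0.62659252 -0.77713827]] [-527.96275557  109.17633187  992.87563769]
```

View pics/top0.png

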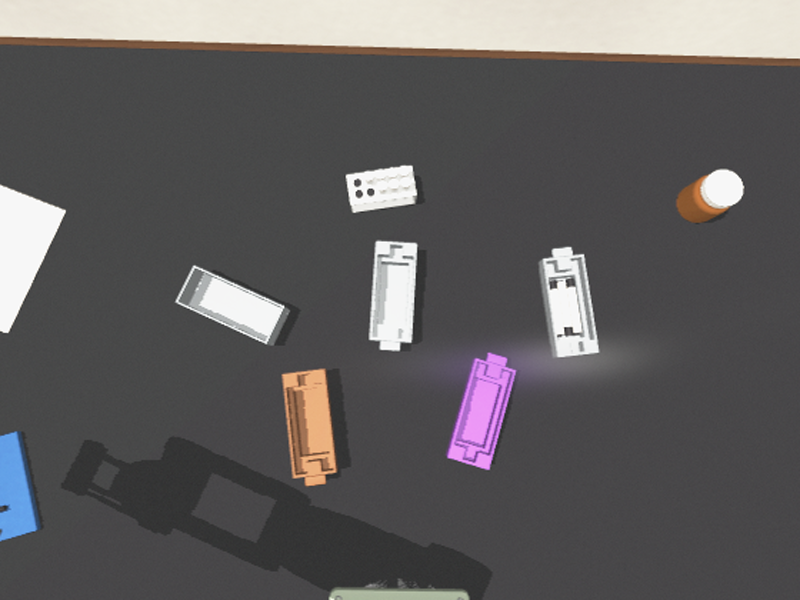

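View pics/side0.png

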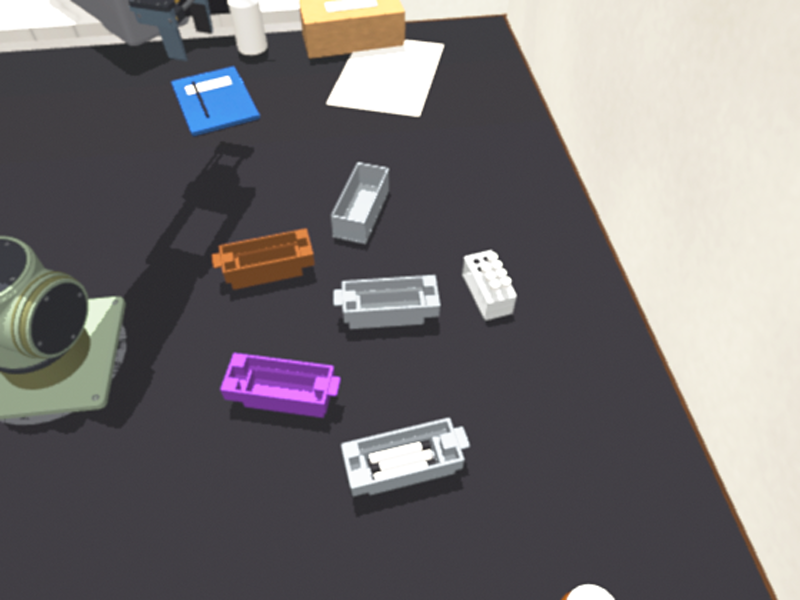

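The top view shows the empty tray at about (394,293) with its tab towards the robot (392,346). The full tray is at (568,303) with its tab pointing away (562,251), and the bin is at (235,305). The tabs are already roughly opposed. I'll enlarge both trays next.

```bash
python3 - <<'E'
import cv2,numpy as np
from station import get_image
f=get_image("top")["frame"][:,:,::-1]
a=f[160:255,245:310];b=f[160:255,370:435]
c=np.hstack([cv2.resize(i,None,fx=6,fy=6,interpolation=cv2.INTER_CUBIC) for i in(a,b)])
cv2.imwrite("pics/crop0.png",c);print(c.shape)
E
```

```text
(570, 780, 3)
```

View pics/crop0.png

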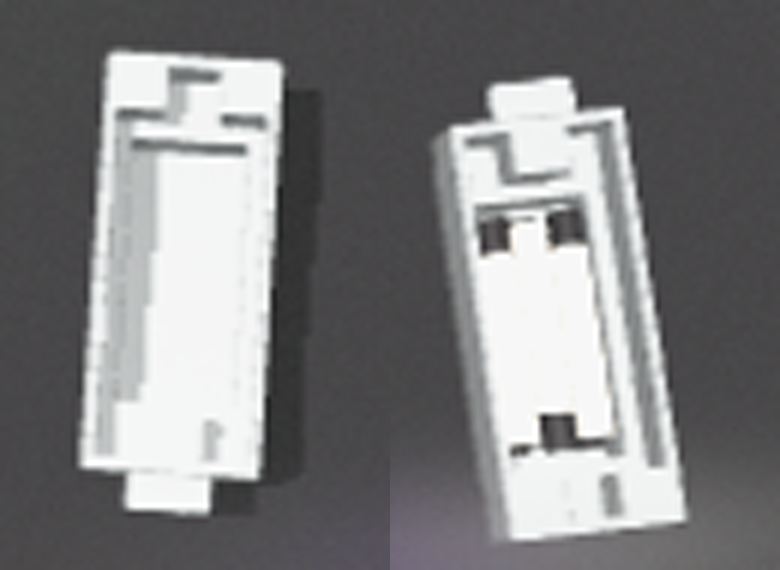

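Corners in the crop (6x): empty (108,51),(283,63),(261,478),(81,467). Full (452,127),(624,108),(688,519),(510,541), with tabs at (168,512) and (532,80). I'll intersect these with the rim plane at z=54.

```bash
cat > h.py <<'E'
import numpy as np
from scipy.spatial.transform import Rotation as Ro
from station import robot,get_image
def ray(px,mtx,R,t,z):
    d=np.c_[np.array(px,float),np.ones(len(px))]@np.linalg.inv(mtx).T@R; c=-R.T@t
    return c+d*((z-c[2])/d[:,2])[:,None]
def rect(c):  # corners: end A (2), end B (2), in ring order
    m=c.mean(0); ax=(c[0]+c[1]-c[2]-c[3])/2; w=(c[1]+c[2]-c[0]-c[3])/2
    return m.round(1),np.linalg.norm(ax).round(1),np.linalg.norm(w).round(1),np.degrees(np.arctan2(ax[1],ax[0])).round(2),np.degrees(np.arctan2(w[1],w[0])).round(2)
def goto(p,yaw):  # shift/turn units from the current measured pose to TCP p, tool down, tool y along world angle yaw (deg)
    s=robot.sense(); R0=Ro.from_rotvec(s["tcp_rot"])
    y=np.array([np.cos(np.radians(yaw)),np.sin(np.radians(yaw)),0])
    best=min(([Ro.from_matrix(np.c_[np.cross(k*y,[0,0,-1]),k*y,[0,0,-1]]) for k in(1,-1)]),key=lambda r:(R0.inv()*r).magnitude())
    print("shift",(R0.inv().apply(np.array(p)-s["ee_pos"])/600).round(4),"turn",((R0.inv()*best).as_rotvec()/(np.pi/2)).round(4))
E
python3 - <<'E'
from h import *
d=get_image("top"); K=(d["mtx"],d["R"],d["t"])
f=lambda P,o:[((x+.5)/6-.5+o,(y+.5)/6-.5+160) for x,y in P]
e=rect(ray(f([(108,51),(283,63),(261,478),(81,467)],245),*K,54)); print(e)
g=rect(ray(f([(62,127),(234,108),(298,519),(120,541)],370),*K,54)); print(g)
goto([*e[0][:2],150],e[3]+90)
print(robot.sense()["t"])
E
```

```text
(array([545.1,  17.8,  54. ]), np.float64(150.2), np.float64(63.5), np.float64(-2.17), np.float64(-92.48))
(array([ 529.7, -249.2,   54. ]), np.float64(149.6), np.float64(63.6), np.float64(7.44), np.float64(-82.09))
shift [-0.8187 -0.5629  0.1128] turn [-6.000e-04 -1.000e-04 -2.412e-01]
0.2
```

```bash
python3 -m pendant '[[[-0.08,-0.055,0.011],[0,0,-0.03]],[[-0.16,-0.11,0.022],[0,0,-0.06]],[[-0.24,-0.165,0.034],[0,0,-0.09]],[[-0.32,-0.22,0.045],[0,0,-0.12]],[[-0.4,-0.275,0.056],[0,0,-0.15]],[[-0.48,-0.33,0.067],[0,0,-0.18]],[[-0.54,-0.37,0.078],[0,0,-0.2]],[[-0.6,-0.415,0.09],[0,0,-0.22]],[[-0.66,-0.455,0.1],[0,0,-0.241]],[[-0.72,-0.495,0.113],[0,0,-0.241]]]' -1
python3 - <<'E'
from h import *
goto([545.1,17.8,150],-2.3+90)
E
```

```text
t: 1.2
ee_pos: [493.3, 101.4, 154.6]
tcp_rot: [0.06, 3.14, 0.001]
contact_force: [1.0, 0.8, 0.7]
gripper_width: 0.998
gripper_force: 0.0
shift [-0.0915 -0.136   0.0076] turn [0.0002 0.0004 0.0014]
```

```bash
python3 -m pendant '[[[-0.03,-0.045,0.003],[0,0,0]],[[-0.06,-0.09,0.006],[0,0,0]],[[-0.08,-0.12,0.007],[0,0,0]],[[-0.09,-0.13,0.0076],[0,0,0]],[[-0.09,-0.13,0.0076],[0,0,0]],[[-0.09,-0.13,0.0076],[0,0,0]],[[-0.09,-0.13,0.0076],[0,0,0]],[[-0.09,-0.13,0.0076],[0,0,0]],[[-0.09,-0.13,0.0076],[0,0,0]],[[-0.09,-0.13,0.0076],[0,0,0]]]'
python3 - <<'E'
from h import *
import cv2
goto([545.1,17.8,150],-2.3+90)
s=robot.sense(); d=get_image("wrist"); np.savez("w1.npz",p=s["ee_pos"],r=s["tcp_rot"],**{k:d[k] for k in("mtx","tool_from_camera")})
cv2.imwrite("pics/w1.png",cv2.resize(d["frame"][:,:,::-1],(800,600),interpolation=cv2.INTER_CUBIC))
E
```

```text
t: 2.2
ee_pos: [543.4, 23.8, 150.2]
tcp_rot: [0.059, 3.141, 0.0]
contact_force: [-0.3, 0.1, -1.3]
gripper_width: 1.001
gripper_force: 0.0
shift [-0.0033 -0.0098  0.0004] turn [0.0001 0.0001 0.0016]
```

View pics/w1.png

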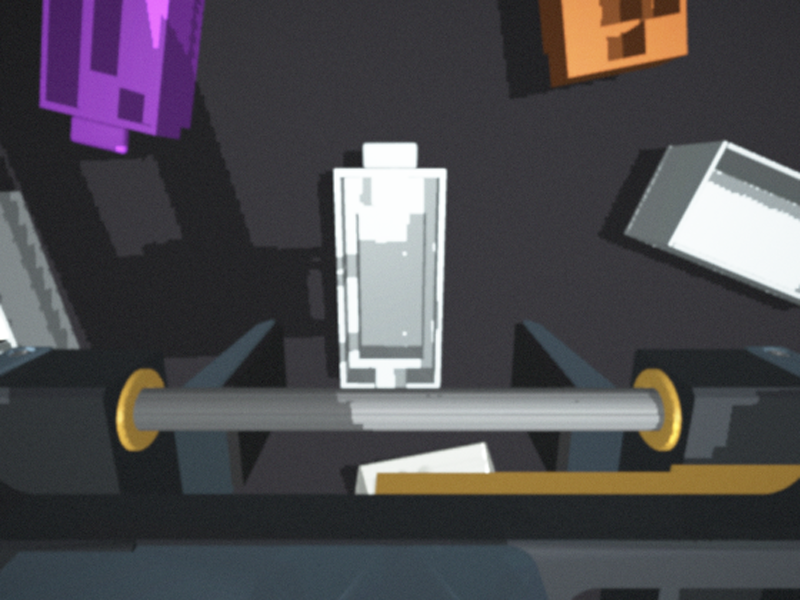

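The wrist view shows the empty tray between the fingers. The rim's tab end runs from (333,170) to (446,169), and the sides run down to (341,386) and (441,386). The far end is close to the rod. I'll project these points.

```bash
cat >> h.py <<'E'
def wray(px,w,z):  # px in the 800x600 enlargement
    T=w["tool_from_camera"]; Rw=Ro.from_rotvec(w["r"]).as_matrix(); R=(Rw@T[:3,:3]).T; c=Rw@T[:3,3]+w["p"]
    return ray([((x+.5)*.7-.5,(y+.5)*.7-.5) for x,y in px],w["mtx"],R,-R@c,z)
E
python3 - <<'E'
from h import *
w=np.load("w1.npz")
c=wray([(341,386),(441,386),(446,169),(333,170)],w,54); print(c.round(1)); print(rect(c))
m=rect(c)
for k in (m[4]+180,): goto([545.1,m[0][1],35],k)
E
```

```text
[[598.9 -16.3  54. ]
 [601.2  46.7  54. ]
 [469.4  51.3  54. ]
 [467.6 -11.6  54. ]]
(array([534.3,  17.5,  54. ]), np.float64(131.6), np.float64(63.0), np.float64(-2.02), np.float64(88.11))
shift [-0.0031 -0.0101  0.192 ] turn [ 0.0001  0.0001 -0.003 ]
```

```bash
python3 -m pendant '[[[-0.001,-0.005,0.01],[0,0,0]],[[-0.001,-0.0103,0.03],[0,0,0]],[[-0.001,-0.0103,0.06],[0,0,0]],[[-0.001,-0.0103,0.09],[0,0,0]],[[-0.001,-0.0103,0.12],[0,0,0]],[[-0.001,-0.0103,0.145],[0,0,0]],[[-0.001,-0.0103,0.165],[0,0,0]],[[-0.001,-0.0103,0.1735],[0,0,0]],[[-0.001,-0.0103,0.1735],[0,0,0]],[[-0.001,-0.0103,0.1735],[0,0,0]]]'
python3 -m pendant '[[[0,0,0],[0,0,0]],[[0,0,0],[0,0,0]],[[0,0,0],[0,0,0]],[[0,0,0],[0,0,0]],[[0,0,0],[0,0,0]],[[0,0,0],[0,0,0]],[[0,0,0],[0,0,0]],[[0,0,0],[0,0,0]],[[0,0,0],[0,0,0]],[[0,0,0],[0,0,0]]]' 1 20
python3 - <<'E'
from h import *
import cv2
d=get_image("side"); cv2.imwrite("pics/s1.png",cv2.resize(d["frame"][150:360,170:450,::-1],(800,600),interpolation=cv2.INTER_CUBIC))
E
```

```text
t: 3.25
ee_pos: [544.3, 17.1, 46.3]
tcp_rot: [0.06, 3.14, 0.0]
contact_force: [-0.1, 1.0, -0.5]
gripper_width: 1.0
gripper_force: 0.0
t: 4.25
ee_pos: [544.0, 17.3, 46.3]
tcp_rot: [0.06, 3.141, 0.001]
contact_force: [-1.1, 0.9, 4.3]
gripper_width: 0.682
gripper_force: 20.0
```

View pics/s1.png

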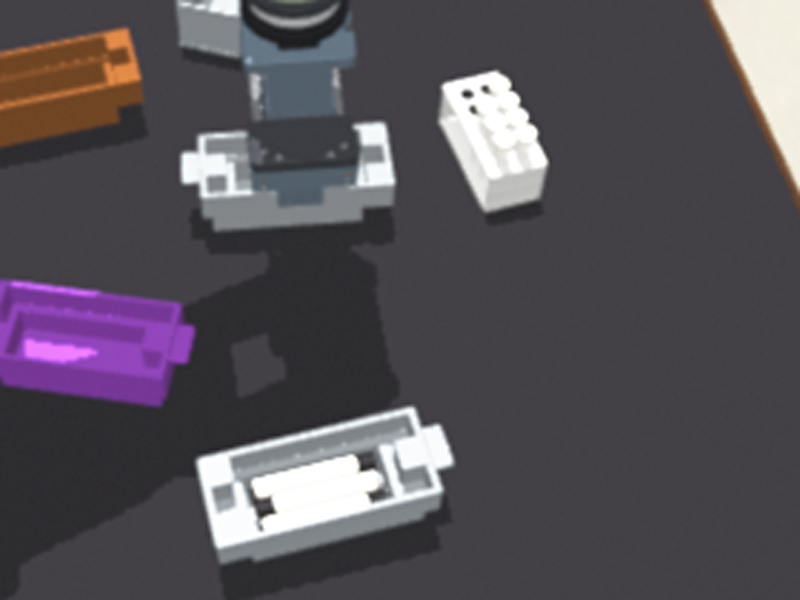

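The tray is gripped squarely (62 mm opening). Lifting it.

```bash
python3 -m pendant '[[[0,0,-0.005],[0,0,0]],[[0,0,-0.015],[0,0,0]],[[0,0,-0.035],[0,0,0]],[[0,0,-0.06],[0,0,0]],[[0,0,-0.085],[0,0,0]],[[0,0,-0.11],[0,0,0]],[[0,0,-0.135],[0,0,0]],[[0,0,-0.155],[0,0,0]],[[0,0,-0.165],[0,0,0]],[[0,0,-0.167],[0,0,0]]]'
python3 - <<'E'
from h import *
goto([529.7,-249.2,146],7.7+90)
E
```

```text
t: 5.3
ee_pos: [544.2, 17.1, 147.1]
tcp_rot: [0.06, 3.14, 0.0]
contact_force: [-0.8, -1.4, -1.8]
gripper_width: 0.68
gripper_force: 20.0
shift [ 0.0072 -0.4444  0.0017] turn [-0.      0.0009 -0.1099]
```

```bash
python3 -m pendant '[[[0.001,-0.015,0],[0,0,-0.005]],[[0.002,-0.06,0],[0,0,-0.015]],[[0.002,-0.12,0.001],[0,0,-0.03]],[[0.003,-0.18,0.001],[0,0,-0.045]],[[0.004,-0.24,0.001],[0,0,-0.06]],[[0.005,-0.3,0.001],[0,0,-0.075]],[[0.006,-0.355,0.001],[0,0,-0.09]],[[0.007,-0.4,0.001],[0,0,-0.1]],[[0.007,-0.43,0.001],[0,0,-0.107]],[[0.007,-0.444,0.001],[0,0,-0.11]]]'
python3 -m pendant '[[[0,0,0],[0,0,0]],[[0,0,0],[0,0,0]],[[0,0,0],[0,0,0]],[[0,0,0],[0,0,0]],[[0,0,0],[0,0,0]],[[0,0,0],[0,0,0]],[[0,0,0],[0,0,0]],[[0,0,0],[0,0,0]],[[0,0,0],[0,0,0]],[[0,0,0],[0,0,0]]]'
python3 - <<'E'
from h import *
import cv2
goto([529.7,-249.2,146],7.7+90)
ims=[]
for n,(r,c) in dict(top=((120,270),(340,480)),side=((240,390),(200,340))).items():
    d=get_image(n); 
    if n=="top": K=(d["mtx"],d["R"],d["t"])
    ims.append(cv2.resize(d["frame"][r[0]:r[1],c[0]:c[1],::-1],(400*(c[1]-c[0])//150,400),interpolation=cv2.INTER_CUBIC))
    cv2.imwrite(f"pics/raw_{n}2.png",d["frame"][:,:,::-1])
cv2.imwrite("pics/h2.png",np.hstack(ims)); print([i.shape for i in ims])
E
```

```text
t: 6.3
ee_pos: [528.5, -250.9, 144.5]
tcp_rot: [0.209, -3.133, -0.001]
contact_force: [-0.7, 0.8, -2.5]
gripper_width: 0.677
gripper_force: 20.0
t: 7.3
ee_pos: [529.5, -248.9, 145.6]
tcp_rot: [-0.211, 3.134, 0.0]
contact_force: [0.9, 0.0, -1.7]
gripper_width: 0.679
gripper_force: 20.0
shift [-0.0003 -0.0005 -0.0007] turn [0.0001 0.     0.0001]
[(400, 373, 3), (400, 373, 3)]
```

View pics/h2.png

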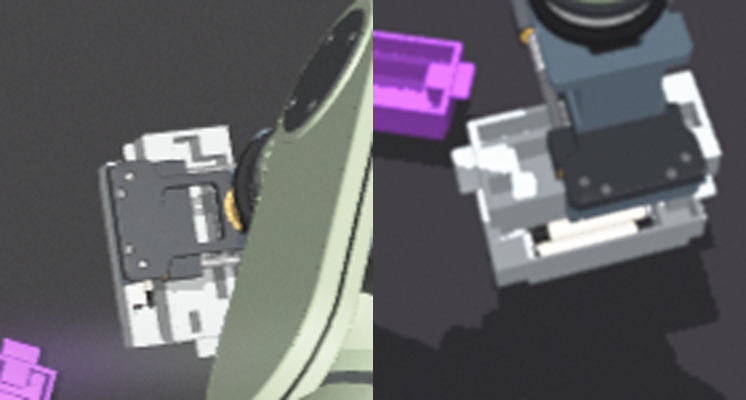

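```bash
python3 - <<'E'
import cv2,numpy as np
a=cv2.resize(cv2.imread("pics/side0.png"),(560,420),interpolation=cv2.INTER_AREA)[280:355,225:345]
b=cv2.imread("pics/raw_side2.png")[258:333,225:345]
c=np.vstack([cv2.resize(i,None,fx=4,fy=4,interpolation=cv2.INTER_CUBIC) for i in(a,b)])
cv2.imwrite("pics/z2.png",c);print(c.shape)
E
```

```text
(600, 480, 3)
```

View pics/z2.png

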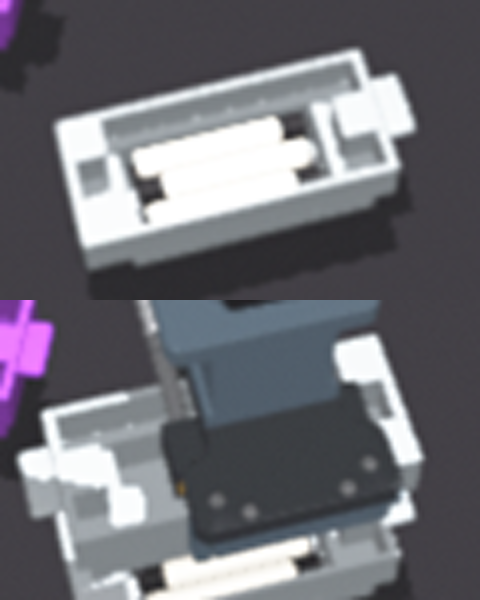

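Side view: full rim corners are at (55,123),(360,51),(399,167),(84,248). Held rim corners are at (43,411),(377,336),(421,457), with the front-left one near (70,543).

```bash
python3 - <<'E'
from h import *
d=get_image("side"); K=(d["mtx"],d["R"],d["t"])
f=lambda P,oy:[((x+.5)/4-.5+225,(y+.5)/4-.5+oy) for x,y in P]
a=ray(f([(360,51),(399,167),(84,248),(55,123)],280),*K,54)
b=ray(f([(377,336-300),(421,457-300),(70,543-300),(43,411-300)],258),*K,153.3)
print(rect(a),rect(b)); print((b-a).round(1)); print(robot.sense()["ee_pos"])
E
```

```text
(array([ 526.3, -248. ,   54. ]), np.float64(150.6), np.float64(62.0), np.float64(7.73), np.float64(-82.45)) (array([ 527.3, -248.6,  153.3]), np.float64(150.7), np.float64(61.1), np.float64(7.52), np.float64(-83.09))
[[ 1.  -1.3 99.3]
 [ 1.2 -0.4 99.3]
 [ 0.1  0.1 99.3]
 [ 1.8 -0.6 99.3]]
[ 529.5230513  -248.94025346  145.59217307]
```

Held tray is within about 1 mm and 0.3° of the full one. Now descending to 3 mm above contact.

```bash
python3 -m pendant '[[[0.001,0,0.006],[0,0,0]],[[0.001,0,0.018],[0,0,0]],[[0.001,0,0.032],[0,0,0]],[[0.001,0,0.045],[0,0,0]],[[0.001,0,0.056],[0,0,0]],[[0.001,0,0.064],[0,0,0]],[[0.001,0,0.068],[0,0,0]],[[0.001,0,0.07],[0,0,0]],[[0.001,0,0.07],[0,0,0]],[[0.001,0,0.07],[0,0,0]]]'
python3 -m pendant '[[[0,0,0.0005],[0,0,0]],[[0,0,0.001],[0,0,0]],[[0,0,0.0015],[0,0,0]],[[0,0,0.002],[0,0,0]],[[0,0,0.0025],[0,0,0]],[[0,0,0.003],[0,0,0]],[[0,0,0.0035],[0,0,0]],[[0,0,0.004],[0,0,0]],[[0,0,0.004],[0,0,0]],[[0,0,0.004],[0,0,0]]]'
```

```text
t: 8.45
ee_pos: [529.1, -249.1, 103.9]
tcp_rot: [-0.211, 3.134, -0.0]
contact_force: [-0.0, 0.4, -2.2]
gripper_width: 0.681
gripper_force: 20.0
t: 9.45
ee_pos: [528.9, -249.0, 101.2]
tcp_rot: [-0.211, 3.134, 0.0]
contact_force: [-0.5, -0.4, -0.5]
gripper_width: 0.679
gripper_force: 20.0
```

```bash
python3 -m pendant '[[[0,0,0.0003],[0,0,0]],[[0,0,0.0006],[0,0,0]],[[0,0,0.0009],[0,0,0]],[[0,0,0.0012],[0,0,0]],[[0,0,0.0015],[0,0,0]],[[0,0,0.0018],[0,0,0]],[[0,0,0.0018],[0,0,0]],[[0,0,0.0018],[0,0,0]],[[0,0,0.0018],[0,0,0]],[[0,0,0.0018],[0,0,0]]]'
python3 - <<'E'
from h import *
import cv2
d=get_image("side"); cv2.imwrite("pics/s3.png",cv2.resize(d["frame"][255:360,215:355,::-1],(800,600),interpolation=cv2.INTER_CUBIC))
E
```

```text
t: 10.45
ee_pos: [528.9, -249.0, 100.3]
tcp_rot: [-0.211, 3.134, 0.0]
contact_force: [-1.6, 0.4, 1.4]
gripper_width: 0.677
gripper_force: 20.0
```

View pics/s3.png

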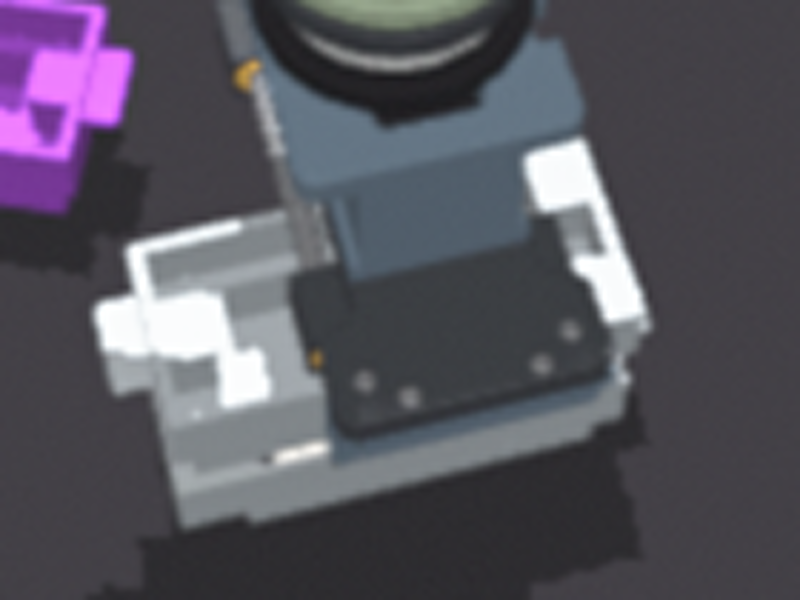

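The side view shows the upper tray standing squarely on the lower one, with tab ends opposite, and the force shows light contact. Releasing now, then retreating straight up.

```bash
python3 -m pendant '[[[0,0,0],[0,0,0]],[[0,0,0],[0,0,0]],[[0,0,0],[0,0,0]],[[0,0,0],[0,0,0]],[[0,0,0],[0,0,0]],[[0,0,0],[0,0,0]],[[0,0,0],[0,0,0]],[[0,0,0],[0,0,0]],[[0,0,0],[0,0,0]],[[0,0,0],[0,0,0]]]' -1
python3 -m pendant '[[[0,0,-0.005],[0,0,0]],[[0,0,-0.015],[0,0,0]],[[0,0,-0.035],[0,0,0]],[[0,0,-0.06],[0,0,0]],[[0,0,-0.09],[0,0,0]],[[0,0,-0.12],[0,0,0]],[[0,0,-0.15],[0,0,0]],[[0,0,-0.18],[0,0,0]],[[0,0,-0.19],[0,0,0]],[[0,0,-0.2],[0,0,0]]]'
python3 -m pendant '[[[0,0.03,0],[0,0,0]],[[0,0.08,0],[0,0,0]],[[0,0.14,0],[0,0,0]],[[0,0.2,0],[0,0,0]],[[0,0.26,0],[0,0,0]],[[0,0.32,0],[0,0,0]],[[0,0.37,0],[0,0,0]],[[0,0.39,0],[0,0,0]],[[0,0.4,0],[0,0,0]],[[0,0.4,0],[0,0,0]]]'
python3 - <<'E'
from h import *
import cv2
ims=[]
for n,(r,c) in dict(top=((150,260),(360,450)),side=((250,360),(215,345))).items():
    d=get_image(n); ims.append(cv2.resize(d["frame"][r[0]:r[1],c[0]:c[1],::-1],None,fx=3.6,fy=3.6,interpolation=cv2.INTER_CUBIC))
cv2.imwrite("pics/end.png",np.hstack(ims)); print([i.shape for i in ims])
E
```

```text
t: 11.5
ee_pos: [528.9, -249.0, 100.1]
tcp_rot: [-0.211, 3.134, 0.0]
contact_force: [-0.0, -0.5, 0.6]
gripper_width: 1.002
gripper_force: 0.0
t: 12.5
ee_pos: [528.9, -249.0, 221.0]
tcp_rot: [-0.211, 3.134, -0.001]
contact_force: [0.4, 0.2, 0.4]
gripper_width: 1.001
gripper_force: 0.0
t: 13.5
ee_pos: [496.4, -10.8, 219.8]
tcp_rot: [0.213, -3.134, 0.0]
contact_force: [0.5, -0.9, 0.5]
gripper_width: 1.0
gripper_force: 0.0
[(396, 324, 3), (396, 468, 3)]
```

View pics/end.png

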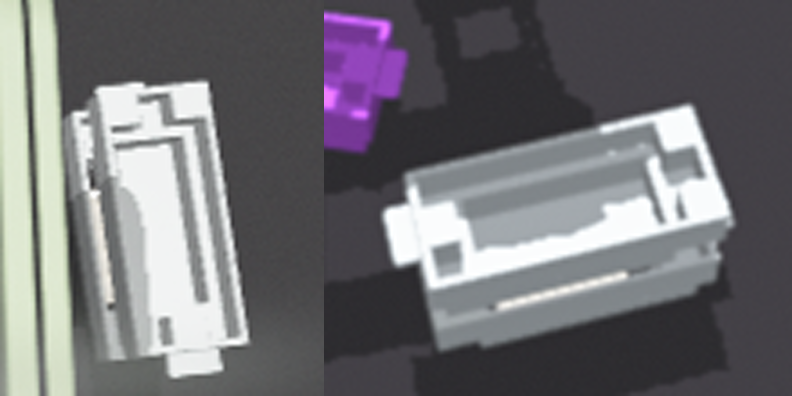

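The empty tray stands level on the full one, with its tab towards the robot and the lower tab on the far side. I'll check the rim corners (83,174),(368,105),(408,222),(113,290) in the side crop at z=108, and hand in if they agree.

```bash
python3 - <<'E'
from h import *
d=get_image("side"); K=(d["mtx"],d["R"],d["t"])
m=rect(ray([((x+.5)/3.6-.5+215,(y+.5)/3.6-.5+250) for x,y in[(368,105),(408,222),(113,290),(83,174)]],*K,108)); print(m)
if abs(m[1]-150)<3 and np.hypot(*(m[0][:2]-[526.3,-248]))<4: print(robot.finish_job())
E
```

```text
(array([ 528.3, -250.2,  108. ]), np.float64(148.2), np.float64(64.5), np.float64(7.39), np.float64(-82.05))
the job is handed in; nothing more can be done
None
```

The empty tray is standing on the full tray's rim ledges with its tab pointing the opposite way, within about 3 mm and 0.5° of square by the last camera check, and I handed the job in at about 14 s.

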